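# Lock the bayonet lid on the coffee grinder

## Task

Fit the grinder's loose lid into the collar on top of the small coffee grinder: feel for the two slots with a light touch, push the lid down gently against the spring, twist it clockwise (seen from above) about a quarter turn to the stop while holding it down, and let go so that it clicks up into its locked position. Use little force, and do not shift the other goods on the table.

Things in the scene. Friction and masses are not known exactly. Their poses are not given: they have to be found in the camera images.
- lid: Loose steel grinder lid, 80 mm across, 55.5 mm high, 0.14 kg, standing on the table on its plug. Origin: centre of its underside, z up. Plug 48 mm in diameter, z = 0 to 18.5 mm, chamfered foot; two lugs stick out of it at +x and -x, to 30.5 mm from the axis, 10 mm wide, z = 3.5 to 8.5 mm; disc 80 mm across, z = 18.5 to 25.5 mm; grip bar on top. Half a turn makes no difference.
- lid_bar (a point): Middle of the lid's black upright grip bar, on its axis, 42 mm above the lid's origin. The bar is 56 mm long along the lid's x (over the lugs), 14 mm thick in y, and stands from 25.5 to 55.5 mm above the lid's origin: pinch it across its thickness.
- grinder: Coffee grinder fixed on the table: round black housing, 98 mm across at the foot, round button at its front (-x). Origin: centre of its underside, z up. The knurled collar on top is the grind setting: very stiff, it stands anywhere within 0.45 rad either way, so the line through its two slots lies at -0.45 to +0.45 rad from the housing's x axis. No pose tells this angle: feel or look for it.
- collar_top (a point): Centre of the collar's flat top, 90 mm above the grinder's origin (axes as the housing's). Collar 80 mm across, bore 51 mm; two opposite slots 11.5 mm wide through its inner rim let the lid's lugs in. Lid origin above the grinder's origin: 86.5 mm with the lugs on the rim; 80.5 mm with the lugs dropped into the slots, on a spring; 71.5 mm pressed to the hard stop, disc on collar.
- bore (a point): Centre of the spring plate in the bore, at rest 80.5 mm above the grinder's origin. It pushes the lid up with 2 N, plus 0.8 N per mm pressed. Lugs pass under the rim with the lid at 71.5 to 73.5 mm (8 to 10 N). Keep it down there and turn clockwise from above to the end stop, about 80 degrees from the slots; then let go: the spring lifts the lid 3 mm into a notch, to 76.5 mm: locked.
- tumbler_0: Pink glass tumbler, 69 mm in diameter, 100 mm high, bystander; origin at the centre of its underside.
- candle_0: Candle in a round tin, 63 mm in diameter, 43 mm high, bystander; origin at the centre of its underside.
- candle_2: Smaller candle in a round tin, 57 mm in diameter, 39 mm high, bystander; origin at the centre of its underside.
- soap_2: Green bar of soap in a kraft band, 51 x 75 x 25 mm, bystander; origin at the centre of its underside.
- soap_0: Cream bar of soap in a kraft band, 51 x 75 x 25 mm, bystander; origin at the centre of its underside.
Not all that is in view belongs to the job. Leave any green, purple or red look-alike of the lid alone.

How it is judged:
By the outcome, as a careful person would: the job done as asked, in the order asked, and still so for the second after the job is handed in, with the robot touching nothing.
It also fails if it takes over 72 s, if anything falls off the work surface, if the arm or the gripper's body presses on something with over 40 N, if the wrist force passes 120 N, or if a joint passes its speed limit or range.

## Robot

A 6-joint arm with a two-finger parallel gripper is mounted at the origin on a cart in front of the work surface, level with it; the furniture and walls round the work are solid. World frame = base frame: x ahead of the robot, y to its left, z up, the work surface at z = 0. Lengths are in mm, angles in rad, forces in N, time in s.
With the tool pointing down it reaches from about 275 to 825 mm from the base axis. Payload 4.9 kg.
Tool frame: the origin (TCP) lies at the very end of the fingers, on their centre line; the grasp point (between the pads) lies 19 mm behind it; z points along the fingers, y is the line along which they close (so a half turn about z gives the same grasp; the last joint's range is limited). The gripper opens to 85 mm and grips with 20 to 120 N. Pads are 22 mm wide; open, the fingers measure 114 mm over their backs; the gripper's body (76 mm by 85 mm) begins 54 mm behind the grasp point. The pads swing forward as they close: fully open they stand 13 mm farther back than shut.
Start: joints at [0.982, 0.326, -0.193, 1.052, 0, 1.437], TCP at [241.603, 494.112, 231.281] pointing down, gripper open.
Joint ranges: [-2.65, 2.65], [-0.97, 1.79], [-1.3, 1.35], [-1.93, 2.1], [-1.47, 1.37], [-3.14, 3.14]. Speed limits (rad/s): [2.57, 2.57, 3.14, 3.14, 3.14, 3.14].

## Interface

Orientations are given as [roll, pitch, yaw] about the fixed x, y, z axes, in that order (R = Rz(yaw) Ry(pitch) Rx(roll)).
In Python, from bench import bot, solve_ik, imaging gives the robot as it stands. Calls block until the motion is done:
- bot.move_ptp(position, orientation): joint-space move of the TCP to a pose.
- bot.movel(position, rot=None, max_speed=150, threshold=None): straight line of the TCP; rot=None keeps the orientation; max_speed is the mean speed in mm/s. With threshold (N) it stops when the force on the tool has changed by that much, and returns True; else False.
- bot.move_j(angles): joint-space move.
- bot.grip(opening, effort=None): opening from 0.0 (shut) to 1.0 (fully open); effort is the grip in N (None keeps the last); returns when the fingers have stopped.
- bot.dwell(seconds).
- solve_ik(position, orientation): joint angles nearest the present ones, or None.
- bot.get_state(): the state.
- imaging.capture(name): name is "scene" or "side" or "wrist"; returns the picture (420x560x3 uint8, blue, green, red); there is no depth.
- imaging.camera_model(name): a dict with "K" (3x3 intrinsics, pixels), "position" and "rotation" of the camera in the world. Camera axes: x right, y up, looking along -z (the intrinsics and any distortion apply to the point x, -y, -z); pixel columns grow to the right and rows downward; lengths in mm; the calibration is good to about 2 mm. A picture is of the moment at which its call begins: read the wrist's pose just before it. camera_model takes no time and is no camera call; for the wrist camera it gives the pose at the moment of the call.
A pose or a line that the arm cannot do raises bot.IKError and nothing moves.
- bot.sign_off(): hands the job in; it is judged then, once.
The state is a dict: "t": time; "qpos": joint angles; "joint_velocities": joint speeds; "effort": joint torques, N m; "tcp_pos": TCP position; "orientation": TCP orientation; "contact_force": force on the tool from outside, world axes, zero at the start; "wrist_torque": the same for the moment, N m; "opening": opening from 0.0 (shut) to 1.0 (fully open); "gripper_force": force on a finger pad.
Only numpy, scipy, OpenCV 4.12 (cv2) and the standard library are available. Lean on these libraries where they do the work, as an engineer would, in place of code of your own. Each camera call takes 0.05 s, during which the arm holds its last target. There are 200 camera calls.

## Working session

There is one attempt and no reset: what is moved stays moved. The work goes in short steps, each a Python script; the robot and the scene stay as the last script left them, time stands still between calls to the robot, and variables do not carry over. Pictures are saved under pics/ and viewed, at most 10 in all, crops included, and the job is handed in when it is done.

```bash
mkdir -p pics
python3 - <<'E'
from bench import bot, imaging
import cv2,numpy as np
s=bot.get_state();print(s['t'],s['tcp_pos'],s['orientation'],s['opening'],s['contact_force'])
for n in ("scene","side","wrist"):
    cv2.imwrite(f"pics/{n}0.png",imaging.capture(n)); m=imaging.camera_model(n); print(n,m)
a=[cv2.imread(f"pics/{n}0.png") for n in("scene","side")]
E
```

```text
0.0 [241.27162912 493.62202395 230.51818057] [-3.13992548e+00 -2.28618797e-04  2.68678807e+00] 1.0022084578511417 [ 0.29831825 -0.28927804  0.60607747]
scene {'K': array([[540.57905268,   0.        , 278.61156503],
       [  0.        , 540.57905268, 214.46602743],
       [  0.        ,   0.        ,   1.        ]]), 'position': array([-177.0087781 ,  920.49470905, 1215.12732257]), 'rotation': array([ 0.78740398, -0.00464975, -2.48746927])}
side {'K': array([[540.49051027,   0.        , 270.53329373],
       [  0.        , 540.49051027, 215.12740304],
       [  0.        ,   0.        ,   1.        ]]), 'position': array([  384.8010971 , -1293.94602314,   799.91625645]), 'rotation': array([ 1.0889189 , -0.0030293 , -0.10291624])}
wrist {'K': array([[354.50061974,   0.        , 275.49610803],
       [  0.        , 354.50061974, 209.67707294],
       [  0.        ,   0.        ,   1.        ]]), 'position': array([177.55766358, 524.05407775, 373.34538938]), 'rotation': array([-0.28138538,  0.00203531,  1.11572807])}
```

View pics/scene0.png

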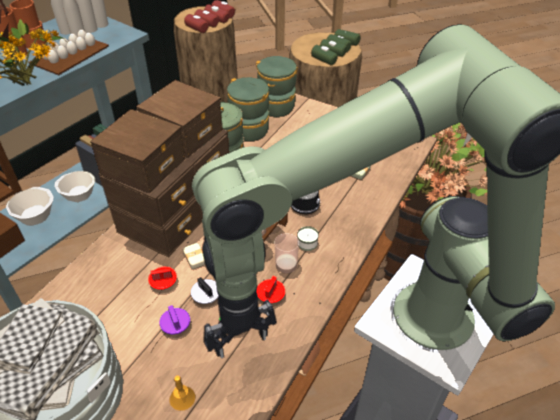

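View pics/side0.png

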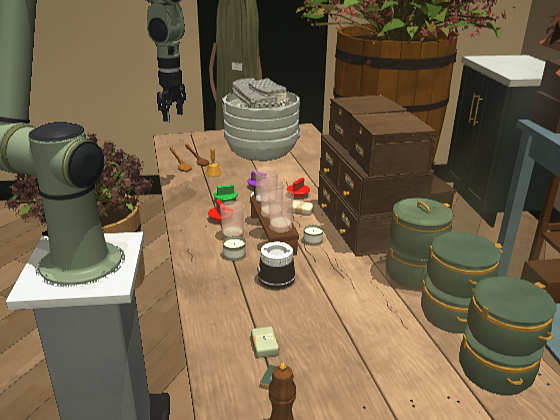

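The scene view shows the steel lid with a black bar at about (205,291). Its look-alikes are red at (163,278) and (268,290) and purple at (175,320), and the side view also has a green one at (226,192). Only the one at (205,291) fits: it is steel with a black bar. The grinder is at side (277,265).

```bash
cat > h.py <<'E'
from bench import bot, imaging, solve_ik
import cv2, numpy as np
from scipy.spatial.transform import Rotation as R
def ray(m,uv,z):
    K=m['K'];d=np.array([(uv[0]-K[0,2])/K[0,0],-(uv[1]-K[1,2])/K[1,1],-1.])
    d=R.from_euler('xyz',m['rotation']).as_matrix()@d;p=np.array(m['position'])
    return p+d*(z-p[2])/d[2]
def proj(m,P):
    q=R.from_euler('xyz',m['rotation']).as_matrix().T@(np.asarray(P,float)-m['position']);K=m['K']
    return np.array([K[0,0]*q[0]/-q[2]+K[0,2],K[1,1]*-q[1]/-q[2]+K[1,2]])
def st():
    s=bot.get_state();print('t%.2f'%s['t'],np.round(s['tcp_pos'],1),np.round(s['orientation'],3),'F',np.round(s['contact_force'],1),'T',np.round(s['wrist_torque'],2),'op%.3f'%s['opening'],'g%.1f'%s['gripper_force']);return s
E
python3 - <<'E'
from h import *
a=cv2.imread('pics/scene0.png');b=cv2.imread('pics/side0.png')
c=cv2.resize(a[250:350,140:290],None,fx=5.3,fy=5.3,interpolation=cv2.INTER_CUBIC)[:530,:795]
d=cv2.resize(b[170:295,195:335],None,fx=4.2,fy=4.2,interpolation=cv2.INTER_CUBIC)
cv2.imwrite('pics/c1.png',c);cv2.imwrite('pics/c2.png',d)
A=imaging.camera_model('scene');B=imaging.camera_model('side')
print(ray(A,(205,291),25.5),ray(B,(277,250),90),ray(B,(277,285),0))
E
```

```text
[524.13447235 327.00942804  25.5       ] [ 523.12723674 -134.38116246   90.        ] [ 521.16119969 -158.43802627    0.        ]
```

View pics/c1.png

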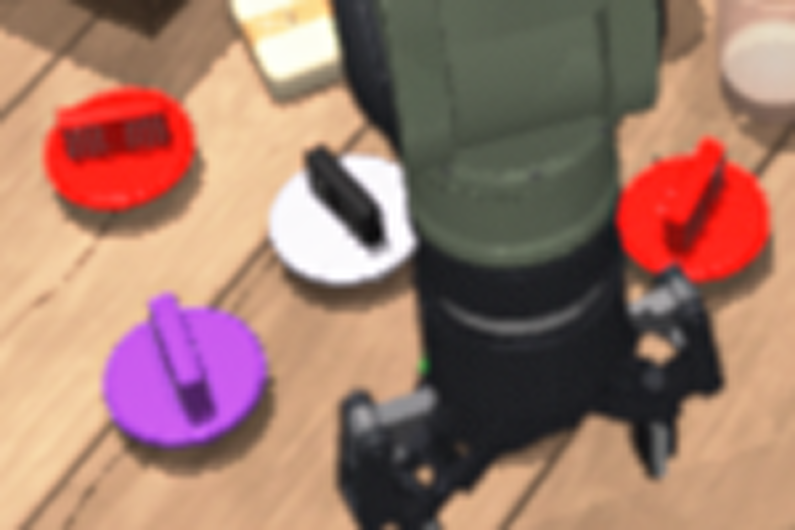

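View pics/c2.png

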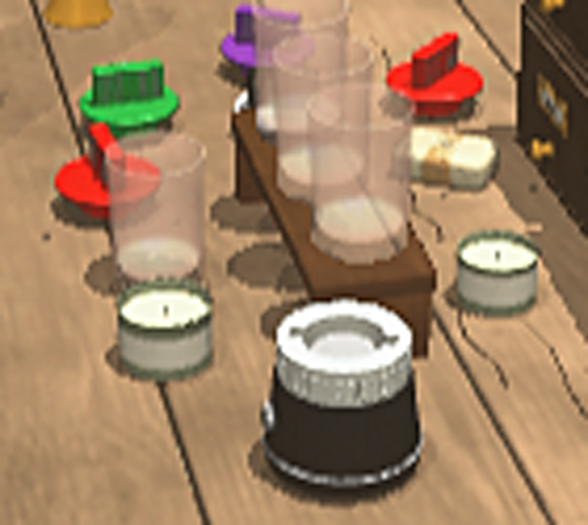

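Confirmed: white steel disc with a black bar, centred at crop (345,219), which is scene (205,291) and about (524,327) in the world. The collar top is at side (277,250), about (523,-134), and its slots run roughly left-right. A rack of tumblers stands between the lid and the grinder, so I'll carry the lid high.

Next I'll check IK over the yaw choices, then look closely at the collar and the lid.

Run:
```python
from h import *
A=imaging.camera_model('scene');B=imaging.camera_model('side')
e=[ray(A,p,55.5) for p in((200.3,279.5),(211,293.5))];print(e,np.arctan2(*(e[1]-e[0])[1::-1]))
e=[ray(B,p,90) for p in((265.7,252),(288.3,250.6))];print(e,np.arctan2(*(e[1]-e[0])[1::-1]))
print('glass',[ray(B,p,z).round() for p,z in(((283,222),45),((283,200),45))], 'tum0',ray(B,(232,234),0),'candle',ray(B,(234,256),0))
for nm,p in(('grind',[523,-134,115]),('lid',[524,327,30])):
    for y in np.arange(-3.1,3.2,.4):
        q=solve_ik(p,[np.pi,0,y]); print(nm,round(y,2),None if q is None else np.round(q,2))
```

```text
[array([543.00231137, 321.34954568,  55.5       ]), array([488.25827828, 338.30475461,  55.5       ])] 2.8412443384097847
[array([ 493.8404278 , -141.18089918,   90.        ]), array([ 551.12510553, -140.04853067,   90.        ])] 0.019764814998409548
glass [array([567.,  95.,  45.]), array([586., 241.,  45.])] tum0 [417.0622353  117.16990012   0.        ] candle [417.66103844  -7.58853314   0.        ]
grind -3.1 [-0.39  0.41 -0.38  0.77  0.   -0.43]
grind -2.7 [-0.39  0.41 -0.38  0.77  0.   -0.83]
grind -2.3 [-0.39  0.41 -0.38  0.77  0.   -1.23]
grind -1.9 [-0.39  0.41 -0.38  0.77  0.   -1.63]
grind -1.5 [-0.39  0.41 -0.38  0.77  0.   -2.03]
grind -1.1 [-0.39  0.41 -0.38  0.77  0.   -2.43]
grind -0.7 [-0.39  0.41 -0.38  0.77  0.   -2.83]
grind -0.3 [-0.39  0.41 -0.38  0.77  0.    3.05]
grind 0.1 [-0.39  0.41 -0.38  0.77  0.    2.65]
grind 0.5 [-0.39  0.41 -0.38  0.77  0.    2.25]
grind 0.9 [-0.39  0.41 -0.38  0.77  0.    1.85]
grind 1.3 [-0.39  0.41 -0.38  0.77  0.    1.45]
grind 1.7 [-0.39  0.41 -0.38  0.77  0.    1.05]
grind 2.1 [-0.39  0.41 -0.38  0.77  0.    0.65]
grind 2.5 [-0.39  0.41 -0.38  0.77  0.    0.25]
grind 2.9 [-0.39  0.41 -0.38  0.77  0.   -0.15]
lid -3.1 [ 0.44  0.64 -0.24  0.69  0.    0.4 ]
lid -2.7 [ 0.44  0.64 -0.24  0.69  0.   -0.  ]
lid -2.3 [ 0.44  0.64 -0.24  0.69  0.   -0.4 ]
lid -1.9 [ 0.44  0.64 -0.24  0.69  0.   -0.8 ]
lid -1.5 [ 0.44  0.64 -0.24  0.69  0.   -1.2 ]
lid -1.1 [ 0.44  0.64 -0.24  0.69  0.   -1.6 ]
lid -0.7 [ 0.44  0.64 -0.24  0.69  0.   -2.  ]
lid -0.3 [ 0.44  0.64 -0.24  0.69  0.   -2.4 ]
lid 0.1 [ 0.44  0.64 -0.24  0.69  0.   -2.8 ]
lid 0.5 [ 0.44  0.64 -0.24  0.69  0.    3.08]
lid 0.9 [ 0.44  0.64 -0.24  0.69  0.    2.68]
lid 1.3 [ 0.44  0.64 -0.24  0.69  0.    2.28]
lid 1.7 [ 0.44  0.64 -0.24  0.69  0.    1.88]
lid 2.1 [ 0.44  0.64 -0.24  0.69  0.    1.48]
lid 2.5 [ 0.44  0.64 -0.24  0.69  0.    1.08]
lid 2.9 [ 0.44  0.64 -0.24  0.69  0.    0.68]
```

Run:
```python
from h import *
import pickle
bot.move_ptp([523,-134,230],[np.pi,0,np.pi-.02]); st()
m1=imaging.camera_model('wrist');a=imaging.capture('wrist')
bot.grip(0.45,40)
bot.move_ptp([524,327,170],[np.pi,0,2.84]); st()
m2=imaging.camera_model('wrist');b=imaging.capture('wrist')
pickle.dump((m1,m2),open('m.pkl','wb'))
cv2.imwrite('pics/wc.png',a);cv2.imwrite('pics/wl.png',b)
print(proj(m1,[523,-134,90]),proj(m2,[524,327,25.5]))
def crop(im,c):
    x,y=(int(max(0,c[0]-95)),int(max(0,c[1]-110)));s=im[y:y+220,x:x+190];print(x,y);return cv2.resize(s,(380,440) if s.shape[:2]==(220,190) else None,fx=2,fy=2)[:440,:380]
o=np.zeros((440,770,3),np.uint8)
c=crop(a,proj(m1,[523,-134,90]));o[:c.shape[0],:c.shape[1]]=c
c=crop(b,proj(m2,[524,327,25.5]));o[:c.shape[0],390:390+c.shape[1]]=c
cv2.imwrite('pics/w1.png',o)
```

```text
t2.59 [ 523.1 -133.3  230. ] [3.141 0.    3.123] F [ 0.5  0.2 -0.3] T [-0.05  0.   -0.01] op0.998 g0.0
t4.87 [524.5 326.1 170.2] [-3.141  0.     2.839] F [-0.3 -0.4  0. ] T [-0.03  0.03 -0.03] op0.443 g0.0
[275.84028184 197.11539178] [277.67551421 194.56283772]
180 87
182 84
```

View pics/w1.png

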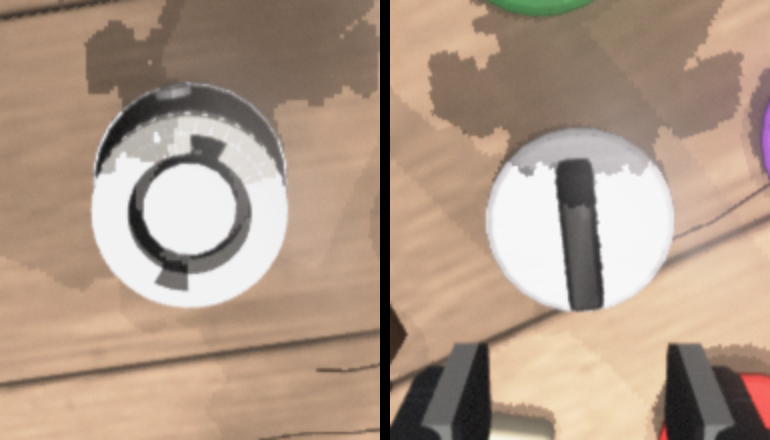

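The picture shows the collar with its slots at crop (208,148) and (172,277) and the bore centre near (190,211). The lid disc is at (580,220) and its bar runs from (575,162) to (586,307). The lid lies where I predicted, so I'll convert these points and then grasp.

Run:
```python
from h import *
import pickle
m1,m2=pickle.load(open('m.pkl','rb'))
p=lambda x,y:(180+x/2,87+y/2); l=lambda x,y:(182+(x-390)/2,84+y/2)
s=[ray(m1,p(*q),90) for q in((207.5,148),(172.5,277))];d=s[0]-s[1]
print('slots',s,np.linalg.norm(d),'ang',np.arctan2(d[1],d[0]),'mid',(s[0]+s[1])/2)
e=[ray(m1,p(*q),90)[:2] for q in((92,209),(288,209),(190,307))];print('outer',e)
e=[ray(m2,l(*q),25.5) for q in((580,128),(580,311),(487,219),(674,219))];print('disc',np.round(e,1),'c',(e[0]+e[1])/2,(e[2]+e[3])/2)
e=[ray(m2,l(*q),55.5) for q in((575.5,162),(585.5,307))];d=e[0]-e[1];print('bar',e,np.linalg.norm(d),np.arctan2(d[1],d[0]),(e[0]+e[1])/2)
# ellipse fit of white collar/disc
for m,n,z in((m1,'wc',90),(m2,'wl',25.5)):
    g=cv2.cvtColor(cv2.imread(f'pics/{n}.png'),cv2.COLOR_BGR2HSV)
    k=((g[...,1]<40)&(g[...,2]>190)).astype(np.uint8);k[:80]=0;k[300:]=0
    c=max(cv2.findContours(k,0,1)[0],key=cv2.contourArea)[:,0]
    w=np.array([ray(m,q,z)[:2] for q in c.astype(float)])
    h=cv2.convexHull(w.astype(np.float32))[:,0].astype(float)
    from scipy.optimize import least_squares
    c0=w.mean(0);r=least_squares(lambda v:np.hypot(*(h-v[:2]).T)-v[2],[*c0,40],loss='soft_l1',f_scale=.5);print(n,r.x)
```

```text
slots [array([ 493.41903754, -127.12511864,   90.        ]), array([ 547.43365449, -142.52742968,   90.        ])] 56.16769560922396 ang 2.863814033997848 mid [ 520.42634601 -134.82627416   90.        ]
outer [array([ 517.49082895, -174.66855362]), array([519.02026069, -94.53129946]), array([ 561.03817349, -135.4348029 ])]
disc [[487.1 337.9  25.5]
 [562.  314.6  25.5]
 [511.4 289.8  25.5]
 [534.6 364.1  25.5]] c [524.54873466 326.23948064  25.5       ] [523.02390607 326.92789005  25.5       ]
bar [array([495.16447303, 333.56871023,  55.5       ]), array([550.04606483, 320.42404481,  55.5       ])] 56.43377842815385 2.9065114620038845 [522.60526893 326.99637752  55.5       ]
wc [ 520.58455672 -135.12851144   40.23008069]
wl [542.97611296 140.68210583  34.33791485]
```

Run:
```python
from h import *
o=[np.pi,0,2.906]
bot.movel([523.2,326.8,60],o,150)
print(bot.movel([523.2,326.8,29.5],o,60,threshold=5)); st()
bot.grip(0.0,40); s=st()
bot.movel([523.2,326.8,80],o,120); bot.dwell(.2); st()
bot.movel([523.2,326.8,260],o,250)
cv2.imwrite('pics/held.png',imaging.capture('wrist'))
bot.move_ptp([520.6,-135,180],[np.pi,0,2.864]);bot.dwell(.3);st()
cv2.imwrite('pics/over.png',imaging.capture('wrist'))
cv2.imwrite('pics/side1.png',imaging.capture('side')[150:330,180:400])
a=cv2.resize(cv2.imread('pics/over.png'),(448,336));b=cv2.resize(cv2.imread('pics/side1.png'),(340,278))
O=np.zeros((336,790,3),np.uint8);O[:,:448]=a;O[:278,450:]=b;cv2.imwrite('pics/w2.png',O)
```

```text
False
t6.46 [523.1 326.7  29.2] [-3.141 -0.     2.906] F [-1.3 -1.2 -0.5] T [-0.01  0.03  0.03] op0.453 g0.0
t6.79 [523.6 327.   30. ] [3.141e+00 1.000e-03 2.906e+00] F [ 1.6 -0.2  2.3] T [ 0.01 -0.04 -0.01] op0.155 g39.9
t7.57 [522.4 326.4  78.9] [-3.140e+00 -2.000e-03  2.906e+00] F [-0.3 -0.2 -1.5] T [0.03 0.01 0.  ] op0.156 g39.5
t10.49 [ 520.8 -134.5  180.1] [3.142 0.    2.865] F [ 0.1  0.1 -0.9] T [ 0.    0.06 -0.05] op0.156 g40.2
```

View pics/w2.png

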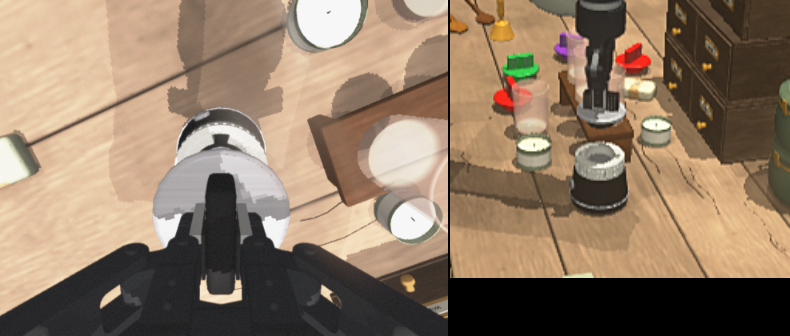

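The lid is held with its disc centred at full-res u≈277 and its front edge at v≈187. The collar is right below it. I'll check the centring numerically and then descend with a light touch.

Run:
```python
from h import *
m=imaging.camera_model('wrist');s=bot.get_state();p=np.array(s['tcp_pos']);y=2.865
ex=np.array([np.cos(y),np.sin(y),0]);ey=np.array([-ex[1],ex[0],0]);c=p-[0,0,4]
print([proj(m,c+40*v).round(1) for v in(ex,ey,-ey)])
im=cv2.imread('pics/over.png');g=cv2.cvtColor(im,cv2.COLOR_BGR2GRAY);print('col',g[176:196,250],'row',g[250,180:200],g[250,352:370])
bot.movel([520.6,-135,124],[np.pi,0,2.864],150);bot.dwell(.3);s0=st()
print(bot.movel([520.6,-135,108],None,15,threshold=3));st();bot.dwell(.2);st()
```

```text
[array([277.9, 183.3]), array([189.5, 270. ]), array([366.2, 269.9])]
col [220 219 219 218 219 222 222 220 218 220 217 211 164 131 134 146 159 165
 167 170] row [192 185 186 187 189 187 186 186 189 189 186 172 153 161 162 165 165 167
 171 170] [156 156 156 154 155 152 153 163 161 172 200 201 200 201 198 197 198 199]
t11.42 [ 521.2 -135.2  124.9] [-3.141e+00  2.000e-03  2.864e+00] F [-0.8 -0.3 -1.2] T [-0.01 -0.01 -0.03] op0.157 g40.2
True
t12.30 [ 520.3 -134.7  109.3] [ 3.141e+00 -1.000e-03  2.864e+00] F [ 0.  -0.8  1.3] T [-0.09 -0.24 -0.03] op0.156 g40.7
t12.50 [ 520.1 -134.6  109.1] [ 3.141e+00 -1.000e-03  2.864e+00] F [1.6 0.  0.4] T [-0.18 -0.36  0.02] op0.157 g40.6
```

It dropped straight past rim level: TCP 109.3 puts the lid origin near 80 mm, and on the rim TCP would be 116. So the lugs are in the slots. Now a gentle press.

Run:
```python
from h import *
for z in (106,103.5,102.2):
    h=bot.movel([520.6,-135,z],[np.pi,0,2.864],20,threshold=12);bot.dwell(.25);print(z,h);st()
```

```text
106 False
t13.06 [ 520.3 -134.7  105.9] [ 3.141e+00 -1.000e-03  2.864e+00] F [-0.9  2.7  3.2] T [ 0.38  0.21 -0.03] op0.159 g41.0
103.5 False
t13.58 [ 520.3 -134.7  103.5] [ 3.141e+00 -1.000e-03  2.864e+00] F [-1.   2.1  4.9] T [0.42 0.41 0.04] op0.153 g41.2
102.2 False
t14.08 [ 520.3 -134.7  102.4] [ 3.141 -0.     2.864] F [-2.5  2.4  6.5] T [0.41 0.4  0.05] op0.152 g41.4
```

Run:
```python
from h import *
P=[520.6,-135,101.3]
bot.movel(P,None,20,threshold=12);bot.dwell(.2);st()
for d in (.08,.2,.5,.8,1.1,1.3):
    h=bot.movel(P,[np.pi,0,2.864-d],20,threshold=12);print(d,h);s=st()
    if h or abs(s['wrist_torque'][2])>.5: break
```

```text
t14.53 [ 520.3 -134.7  101.6] [ 3.141 -0.     2.864] F [-2.2  2.2  7.1] T [ 0.46  0.51 -0.  ] op0.159 g41.4
0.08 False
t14.78 [ 520.6 -134.5  101.7] [ 3.141 -0.     2.784] F [-2.1  3.3  8.1] T [ 0.59  0.43 -0.07] op0.155 g41.5
0.2 False
t15.05 [ 520.7 -134.3  101.7] [ 3.14  -0.     2.664] F [-0.8  3.5  7.6] T [ 0.73  0.33 -0.03] op0.155 g41.5
0.5 False
t15.50 [ 520.9 -134.   101.7] [ 3.139e+00 -1.000e-03  2.365e+00] F [-1.7  5.3  8.1] T [ 0.89  0.21 -0.02] op0.156 g41.5
0.8 False
t15.95 [ 520.9 -133.8  101.7] [ 3.140e+00 -2.000e-03  2.065e+00] F [-0.4  5.1  6.8] T [1.06 0.24 0.02] op0.154 g41.5
1.1 False
t16.40 [ 521.3 -133.7  101.8] [ 3.139e+00 -2.000e-03  1.765e+00] F [-0.6  5.4  7.8] T [1.2  0.08 0.03] op0.154 g41.5
1.3 False
t16.75 [ 521.4 -133.7  101.9] [ 3.140e+00 -3.000e-03  1.565e+00] F [-0.1  6.   6.5] T [1.22 0.08 0.03] op0.154 g41.5
```

It turns freely under the rim. I'll relax the side load by following the bore, then feel for the stop.

Run:
```python
from h import *
P=[521.3,-133,101.2]
bot.movel(P,None,10,threshold=12);bot.dwell(.2);st()
for d in np.arange(1.34,1.56,.03):
    h=bot.movel(P,[np.pi,0,2.864-d],20,threshold=14);bot.dwell(.15);print(round(d,2),h);s=st()
    if h or abs(s['wrist_torque'][2])>.3: break
```

```text
t17.31 [ 521.7 -133.4  101.8] [3.141e+00 1.000e-03 1.564e+00] F [-0.5  1.   6.9] T [ 0.13  0.38 -0.06] op0.155 g41.5
1.34 False
t17.71 [ 521.8 -133.4  101.8] [3.141e+00 1.000e-03 1.524e+00] F [-0.7  1.7  6.5] T [0.19 0.36 0.  ] op0.159 g41.4
1.37 False
t18.11 [ 521.5 -133.3  101.8] [3.141e+00 1.000e-03 1.494e+00] F [-1.9  1.9  8.7] T [0.19 0.51 0.13] op0.159 g41.5
1.4 False
t18.51 [ 521.3 -133.2  101.8] [3.141e+00 1.000e-03 1.465e+00] F [-2.6  0.1  8.4] T [0.25 0.65 0.48] op0.159 g42.0
```

The stop is at about 1.39 rad, with torque rising to 0.48 N m. I'll ease the twist, let the spring lift the lid into the notch, and release.

Run:
```python
from h import *
o=[np.pi,0,2.864-1.39]
bot.movel([521.3,-133,101.2],o,20);st()
for z in (103,105,105.8):
    h=bot.movel([521.3,-133,z],o,15,threshold=12);bot.dwell(.2);print(z,h);st()
cv2.imwrite('pics/l0.png',imaging.capture('side'))
```

```text
t18.76 [ 521.2 -133.2  101.7] [-3.142e+00  1.000e-03  1.475e+00] F [-2.9  1.1  8.9] T [0.25 0.73 0.3 ] op0.156 g41.7
103 False
t19.23 [ 521.2 -133.2  103.2] [-3.141e+00  1.000e-03  1.474e+00] F [-2.   0.   5.6] T [0.15 0.52 0.3 ] op0.151 g41.4
105 False
t19.71 [ 521.2 -133.1  105. ] [-3.141  0.     1.474] F [-2.1 -0.2  3.5] T [-0.12  0.4   0.3 ] op0.158 g41.0
105.8 False
t20.16 [ 521.2 -133.1  105.7] [-3.141  0.     1.474] F [-1.4 -1.6  0.5] T [-0.28  0.29  0.28] op0.153 g40.6
```

Run:
```python
from h import *
o=[np.pi,0,2.864-1.39]
bot.movel([521.3,-133,106.2],o,15,threshold=10);bot.dwell(.2);st()
bot.grip(.4,20);bot.dwell(.3);st()
bot.movel([521.3,-133,215],o,80,threshold=12);bot.dwell(.2);st()
m=imaging.camera_model('wrist');im=imaging.capture('wrist')
c=proj(m,[521,-133.5,102]);print(c)
for lo in (75.5,76.5,77.5):pass
x,y=int(c[0]-110),int(max(0,c[1]-120));print(x,y)
a=cv2.resize(im[y:y+240,x:x+220],(440,480))
b=cv2.resize(imaging.capture('side')[210:300,240:315],(350,420),interpolation=cv2.INTER_CUBIC)
O=np.zeros((480,795,3),np.uint8);O[:,:440]=a;O[:420,445:]=b;cv2.imwrite('pics/w3.png',O)
```

```text
t20.66 [ 521.2 -133.   106.1] [-3.141  0.     1.474] F [-0.1 -1.  -1. ] T [-0.39  0.34  0.36] op0.153 g40.3
t21.29 [ 521.3 -132.9  106.2] [ 3.141 -0.     1.474] F [-0.  -0.7  0.8] T [ 0.02 -0.01  0.02] op0.400 g0.0
t23.00 [ 521.1 -132.9  214.6] [-3.141 -0.     1.474] F [-0.4  0.3  0.1] T [-0.03  0.03  0.04] op0.399 g0.0
[276.21946282 204.85627476]
166 84
```

View pics/w3.png

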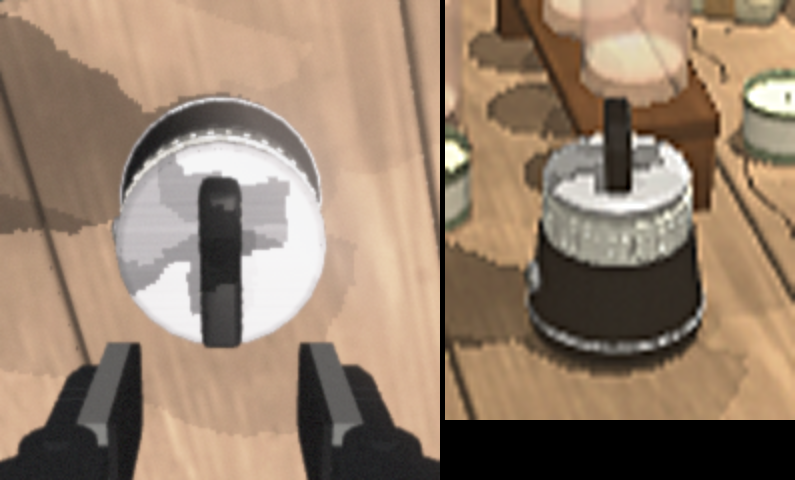

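The lid sits flat and centred on the collar, with its bar at a quarter turn from the slots: crop (220,260), and upright in the side crop. When the lid came up, the load on the tool fell from 3.5 N to about -1 N within 1 mm. At that height the spring alone would still push with about 5 N, so the notch is carrying it. The bystanders look unmoved and the gripper is clear.

```bash
python3 -c "
from h import *
print(bot.sign_off())"
```

```text
the job is handed in; nothing more can be done
None
```

The lid is in the collar, turned about 80° clockwise to the stop, and by force and camera locked in its notch. I released it and handed the job in at about 23 s, with forces on the tool under about 10 N.

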